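Dial the code of the cheese-iron case and draw its bolt

ROBOT

A 6-joint arm with a two-finger parallel gripper is mounted at the origin on the work surface. World frame = base frame: x ahead of the robot, y to its left, z up, the work surface at z = 0. Lengths are in m, angles in rad, forces in N, time in s.
With the tool pointing down it reaches from about 0.3 to 0.775 m from the base axis. Payload 14.6 kg.
Tool frame: the origin (TCP) lies on the centre line of the jaws, within the pads' length; the fingertips stand 17 mm ahead of it and the grasp point (between the pads) lies 2 mm behind it; z points along the fingers, y is the line along which they close (so a half turn about z gives the same grasp; the last joint's range is limited). The gripper opens to 94 mm and grips with 3 to 60 N. Pads are 16 mm wide; open, the fingers measure 119 mm over their backs; the gripper's body (75 mm by 177 mm) begins 78 mm behind the grasp point.
Start: joints at [-1.297, 0.3, 1.521, -0, 1.321, -0.067], TCP at [0.184, -0.518, 0.222] pointing down, gripper open.
Joint ranges: [-3.03, 3.03], [-0.79, 2.21], [0.23, 2.52], [-1.04, 4.18], [0, 3.07], [-2.55, 2.55]. Speed limits (rad/s): [2.22, 2.22, 2.57, 3.14, 3.14, 3.14].

INTERFACE

Orientations are given as a unit quaternion [x, y, z, w].
In Python, from bench import robot, viewer gives the robot as it stands. The module is installed in compiled form; this text tells all that it offers.
- The arm moves only by the tool drive_tool, never from a script. Its argument "moves" is a list that holds one entry, the list of rows, each a list of 5 numbers: the shift along the tool's x, y, z in mm, then the turn about the tool's z in degrees, then the closure, from -1 (fully open) to 1 (shut), so that 0 is half open. In form: [[[x, y, z, twist, gripper], ...]]. A call has 1 to 10 rows; each row is the pose to reach, as a shift and turn from the pose commanded when the call began, along the tool's axes at that moment; what a row does not reach only later rows make up. A row lasts 1/12 s, in which the tool goes at most 41.7 mm and 7.16 degrees, less where a joint would pass 70% of its speed; a pose out of reach is approached as far as the arm can. A call with a gripper value outside its range is refused whole. The fingers move at their own pace and stop on an object; "newtons" is the grip in N (left out, the last holds). Time passes only in rows, so rows that repeat a pose let the fingers close. It gives the time, the measured TCP pose, the force, the opening and the grip force at its end, in the units of the state.
- robot.observe(): the state, without advancing time (a new reading comes with each control period).
- viewer.read_camera(name): name is "side" or "top"; returns (picture, depth): 400x640x3 uint8, red, green, blue; 400x640 float32, m along the optical axis (not along the pixel's ray), 0 where there is no reading.
- viewer.calibration(name): a dict with "fx", "fy", "cx", "cy" (pixels), "R" (3x3) and "t" (3): a world point X has camera coordinates R X + t. Camera axes: x right, y down, z forward; pixel columns grow to the right and rows downward; lengths in m; the calibration is good to about 2 mm. A picture is of the moment at which its call begins. calibration takes no time and is no camera call.
- robot.close_job(): hands the job in; it is judged then, once.
The state is a dict: "time": time; "joint_positions": joint angles; "joint_vel": joint speeds; "tau": joint torques, N m; "position": TCP position; "eef_rot": TCP orientation; "ft_force": force on the tool from outside, world axes, zero at the start; "torque": the same for the moment, N m; "opening": finger opening in m; "gripper_force": force on a finger pad.
Only numpy, scipy, OpenCV 4.12 (cv2) and the standard library are available. Lean on these libraries where they do the work, as an engineer would, in place of code of your own. Each camera call takes 0.05 s, during which the arm holds its last target. There are 200 camera calls.

TASK

Unlock the blue case: roll its three number wheels so that they show 4 on the left, 2 in the middle and 5 on the right (as seen from the robot, the white spots on top counting like dice, centred between the red marks), with light finger pressure. Once the code stands, slide the brass-knobbed bolt fully to the left without forcing it, leave the code standing, let go, and leave everything else on the table where it is.

Things in the scene. Friction and masses are not known exactly. Their poses are not given: they have to be found in the camera images.
- case: Fixed blue case, aluminium lid, 220 x 260 x 100 mm (x, y, z). Origin at the centre of its underside; x points away from the robot side, y to the left along the row of wheels, z up. The flat lid top is 100 mm above the origin. Wheel axles: x = +30 mm, y = +48 (left), 0 (middle), -48 mm (right). Bolt: along y at x = -65 mm.
- left_top (a point): Nominal topmost point of the left wheel, 15 mm above the lid; with worn seats the real top of each wheel stands up to 3 mm higher or lower, to be felt. Each wheel is a black drum, radius 25 mm, 20 mm wide, axle along the case's y, 28 mm of clear lid between neighbours. 1 to 6 white spots, 60 degrees apart, thin yellow bars half-way between; the number on top, between the red marks, counts.
- middle_top (a point): The same nominal point on the middle wheel. To turn a wheel, press a fingertip on its top and drag along the case's x: the top of the drum follows the finger. It turns stiffly (3 N at the rim; with 6 to 10 N of pressure the finger does not slip) and stays where it is left.
- right_top (a point): The same nominal point on the right wheel. Every wheel's axle is sprung: it sinks 1 mm for each 6 N of pressure and hits bottom after 4 mm. More than 18 N damages a wheel, so press it with about 6 to 10 N, read from the force sensor.
- wheel_left (a joint): Angle of the left wheel, rad: 0 shows number 1, and each further 1.047 the next number (1.047 two, 2.094 three, 3.142 four, 4.189 five, 5.236 six). It grows as the top of the wheel moves along the case's +x (away from the robot). Stops at -0.3 and 5.54: it does not go round from 6 to 1.
- wheel_middle (a joint): The same for the middle wheel.
- wheel_right (a joint): The same for the right wheel.
- bolt (a joint): Travel of the bolt, m: 0 shut (right), 0.040 fully open (at its stop, to the left, the case's +y). It slides with about 2 N of friction and stays where it is left.
- bolt_knob (a point): Centre of the upright brass knob on the bolt, 20 mm above the lid: 16 mm in diameter, from 8 to 32 mm above the lid. The flat bolt below, 16 mm wide, 8 mm high, runs 75 mm to either side along y. Two dark guides over it, 34 mm along x, 14 mm along y, 13 mm high, are centred 42 mm to the right (-y) and 92 mm to the left of the shut knob. Over 35 N bends the bolt.
- wax_tin: Bystander: small red tin, 35 mm in diameter, 28 mm tall, standing loose on the far left corner of the lid. Origin under it.
- cheese: Bystander: small round cheese, 110 mm in diameter, 50 mm tall, on a wooden board on the left. Origin under it.
- brush: Bystander: hand brush lying on the table on the right.
- mug: Bystander: white mug, 85 mm tall, on the far right. Origin under it.
- jar: Bystander: amber jar, 90 mm tall, beyond the case. Origin under it.
- iron: Bystander: cheese iron with a wooden handle, about 220 mm long, lying on the right, near the robot.
- label_block: Bystander: small wooden block, 50 x 40 x 20 mm, beyond the case. Origin under it.

How it is judged:
By the outcome, as a careful person would: the job done as asked, in the order asked, and still so for the second after the job is handed in, with the robot touching nothing.
It also fails if it takes over 70 s, if anything falls off the work surface, if the arm or the gripper's body presses on something with over 40 N, if the wrist force passes 120 N, or if a joint passes its speed limit or range.

## Working session

There is one attempt and no reset: what is moved stays moved. The work goes in short steps, Python scripts to look and compute and a tool call to move; the robot and the scene stay as the last step left them, time stands still between calls to the robot, and variables do not carry over. Pictures are saved under pics/ and viewed, at most 10 in all, crops included, and the job is handed in when it is done.

Besides the shell and the picture viewer there is one more tool, called after "Call:" as a command line: name --argument value ..., lists and objects as JSON in quotes. drive_tool: Moves the arm, as the interface text tells. Its arguments: {"type":"object","properties":{"moves":{"type":"array"},"newtons":{"type":"number"}},"required":["moves"]}

```bash
mkdir -p pics; cat > h.py <<'E'
import numpy as np, cv2
from bench import robot, viewer
def cam(n):
    p,d=viewer.read_camera(n); return p[:,:,::-1].copy(),d,viewer.calibration(n)
def world(c,u,v,z):
    ray=c['R'].T@np.array([(u-c['cx'])/c['fx'],(v-c['cy'])/c['fy'],1]); o=-c['R'].T@c['t']
    return o+ray*(z-o[2])/ray[2]
def pix(c,X):
    q=c['R']@np.array(X)+c['t']; return c['fx']*q[0]/q[2]+c['cx'],c['fy']*q[1]/q[2]+c['cy']
E
python3 - <<'E'
from h import *
for n in('top','side'):
    p,d,c=cam(n); cv2.imwrite(f'pics/{n}0.png',p); print(n,-c['R'].T@c['t'],c['R'].round(2),c['fx'])
s=robot.observe(); print(s)
E
```

```text
top [ 0.37969758 -0.01588781  1.3045541 ] [[ 0.02 -1.   -0.01]
 [-0.99 -0.02 -0.14]
 [ 0.14  0.01 -0.99]] 363.7113871562004
side [0.44677059 0.68771844 0.71437493] [[-0.99 -0.12  0.  ]
 [-0.09  0.67 -0.74]
 [ 0.09 -0.73 -0.68]] 365.9350557436791
{'time': 0.1, 'joint_positions': array([-1.29654498e+00,  3.00440614e-01,  1.52153331e+00, -2.95425525e-05,
        1.32069401e+00, -6.65983682e-02]), 'joint_vel': array([-0.00021655, -0.00101004, -0.00071497,  0.00034377,  0.00100824,
       -0.00085941]), 'tau': array([ 3.00133841e-03, -5.32642865e+01, -3.53282046e+01,  7.09149381e-02,
        2.35203240e-02, -5.43443230e-05]), 'position': array([ 0.18378906, -0.51814679,  0.22192325]), 'eef_rot': array([ 9.85512035e-01,  1.69604654e-01, -6.99537641e-05, -5.33262212e-04]), 'ft_force': array([ 0.51995623, -0.51035681, -0.25693349]), 'torque': array([-0.02749374,  0.04420429,  0.08942756]), 'gripper_force': 0.0, 'opening': 0.09388413399520275}
```

View pics/top0.png

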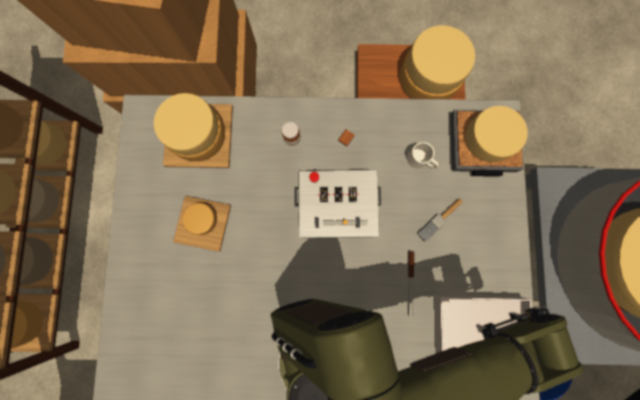

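View pics/side0.png

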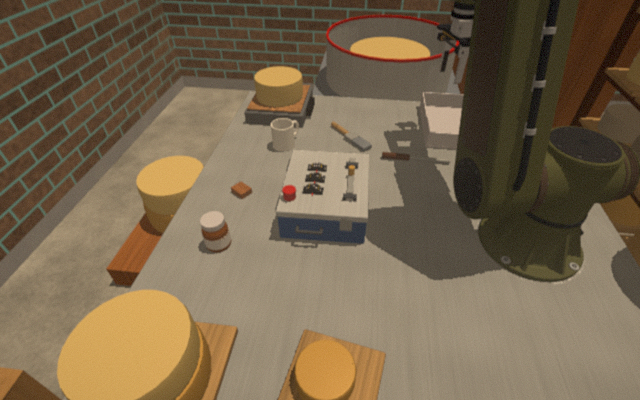

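The top view shows the lid at about (299–379, 170–237), the wheels near (324/338/353, 194) and the knob near (346, 221). The side view shows the wheels near (315, 167–188) and the knob at (351, 168). Next I'll fit the lid and zoom in.

```bash
python3 - <<'E'
from h import *
p,d,c=cam('top'); q,e,k=cam('side')
# lid points by depth: height map
def hmap(d,c):
    v,u=np.mgrid[0:400,0:640]; P=np.stack([(u-c['cx'])/c['fx']*d,(v-c['cy'])/c['fy']*d,d],-1)-c['t']
    return P@c['R']
W=hmap(d,c); m=((abs(W[...,2]-.1)<.03)&(d>0)).astype(np.uint8); m[:,:290]=0;m[:,395:]=0;m[:160]=0;m[245:]=0
m=cv2.morphologyEx(m,cv2.MORPH_OPEN,np.ones((9,9)))
n,l,st,ce=cv2.connectedComponentsWithStats(m); i=1+st[1:,4].argmax()
ct=cv2.findContours((l==i).astype(np.uint8),0,2)[0][0].reshape(-1,2)
pts=np.array([world(c,*x,.1)[:2] for x in ct.astype(float)],np.float32)
r=cv2.minAreaRect(pts*1000); print(r, np.median(W[l==i][:,2]))
h=cv2.cvtColor(p,cv2.COLOR_BGR2HSV); kn=cv2.inRange(h,(12,110,90),(28,255,255)); kn[:212]=0;kn[232:]=0;kn[:,:300]=0;kn[:,380:]=0
M=cv2.moments(kn,True); print('knob',M['m00'],M['m10']/M['m00'],M['m01']/M['m00'],world(c,M['m10']/M['m00'],M['m01']/M['m00'],.132))
h=cv2.cvtColor(q,cv2.COLOR_BGR2HSV); 
a=cv2.resize(p[165:242,292:386],None,fx=6,fy=6,interpolation=2)
b=cv2.resize(q[145:212,275:375],None,fx=5.64,fy=5.64,interpolation=2)
b=cv2.resize(q[145:212,295:365],(400,383),interpolation=2); a=cv2.resize(a,(400,328))
o=np.zeros((400,800,3),np.uint8); o[:328,:400]=a;o[:383,400:]=b
cv2.imwrite('pics/z1.png',o)
E
```

```text
((532.58251953125, -66.98983764648438), (225.13926696777344, 261.1085205078125), 1.4622379541397095) 0.09948110764597162
knob 20.0 344.75 221.75 [ 0.46855157 -0.0876097   0.132     ]
```

View pics/z1.png

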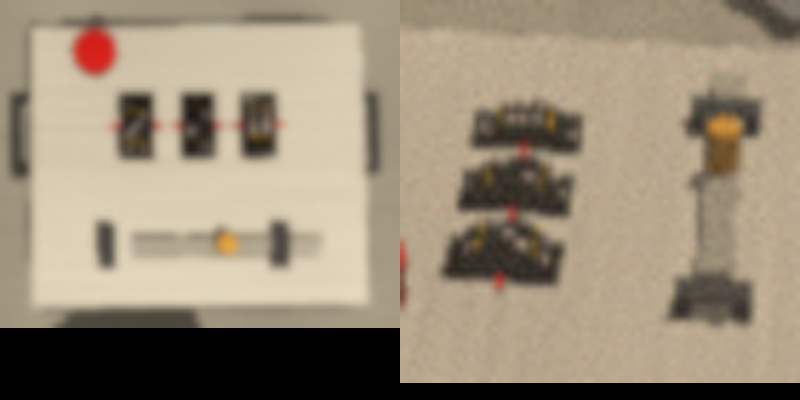

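The zoom shows the tin at the lid's far left, the red marks along the wheel row, and the knob just left of the right guide. The wheels are still too coarse to read, so I'll average some frames and magnify them.

```bash
cat >> h.py <<'E'
def avg(n,k=6):
    return np.mean([viewer.read_camera(n)[0].astype(np.float32) for _ in range(k)],0)[:,:,::-1],viewer.calibration(n)
def wheels(name):
    a,c=avg('top'); b,k=avg('side')
    A=cv2.resize(a[184:205,316:361],(780,364),interpolation=cv2.INTER_CUBIC)
    B=cv2.resize(b[158:199,298:333],(300*35//41*2//2,300),interpolation=cv2.INTER_CUBIC)
    o=np.zeros((600,800,3)); o[:280,:600]=cv2.resize(A,(600,280))
    for i,(v0,u0) in enumerate([(177,300),(167,301),(160,303)]):
        o[300:580,i*266:i*266+260]=cv2.resize(b[v0:v0+20,u0:u0+26],(260,280),interpolation=cv2.INTER_CUBIC)
    cv2.imwrite('pics/'+name,np.clip(o*1.4,0,255).astype(np.uint8)); return a,c,b,k
E
python3 - <<'E'
from h import *
a,c,b,k=wheels('w1.png')
for im,cc,r in((a,c,(185,205,310,370)),(b,k,(158,200,300,335))):
    g=im-0; m=((g[...,2]-np.maximum(g[...,1],g[...,0]))>45).astype(np.uint8); m2=m*0; m2[r[0]:r[1],r[2]:r[3]]=m[r[0]:r[1],r[2]:r[3]]
    n,l,st,ce=cv2.connectedComponentsWithStats(m2,connectivity=8)
    for i in range(1,n):
        w=(l==i)*(g[...,2]-np.maximum(g[...,1],g[...,0])); v,u=np.nonzero(w); ww=w[v,u]; uu,vv=(u@ww)/ww.sum(),(v@ww)/ww.sum()
        print(st[i,4],round(uu,1),round(vv,1),world(cc,uu,vv,.1).round(4))
E
```

```text
2 318.5 194.0 [ 0.5625 -0.0011  0.1   ]
2 328.5 194.0 [ 0.563  -0.0345  0.1   ]
1 333.0 194.0 [ 0.5633 -0.0496  0.1   ]
2 342.5 194.0 [ 0.5638 -0.0814  0.1   ]
1 348.0 194.0 [ 0.5641 -0.0998  0.1   ]
1 357.0 194.0 [ 0.5646 -0.1299  0.1   ]
4 316.2 170.9 [ 0.5662 -0.0995  0.1   ]
3 314.0 181.9 [ 0.5653 -0.0519  0.1   ]
5 311.7 193.7 [ 0.5643 -0.0042  0.1   ]
```

View pics/w1.png

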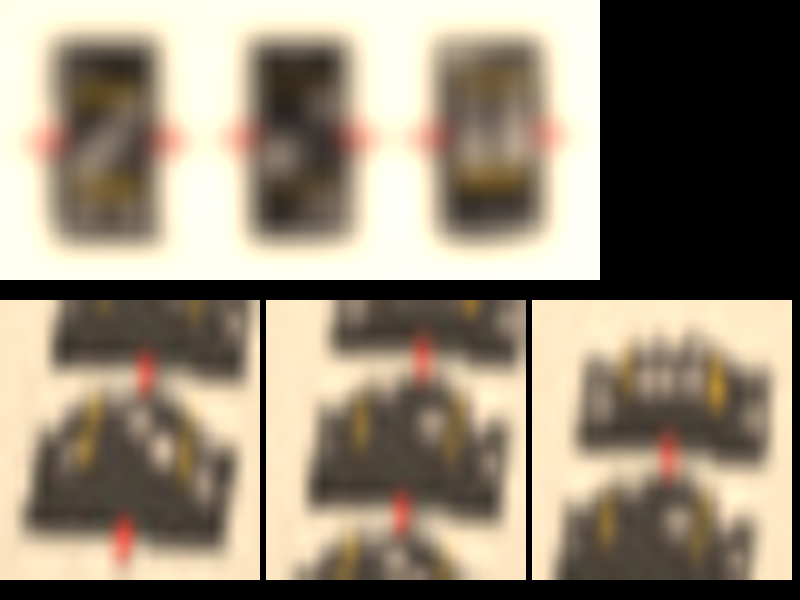

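Wheel readings from the spots: left is 3 (diagonal), middle is 2, right is 6 (two rows of three). I'll get the exact angles from the yellow bars against the red marks, and start moving the arm.

```bash
cat >> h.py <<'E'
from scipy.optimize import brentq
YAW=0.02; cx_=np.array([np.cos(YAW),np.sin(YAW)]); cy_=np.array([-np.sin(YAW),np.cos(YAW)]); MID=np.array([.564,-.0655])
def angles(n,dz=0):
    im,c=avg(n,8); y=np.minimum(im[...,1],im[...,2])-im[...,0]; y[im[...,2]>190]=0
    red=im[...,2]-np.maximum(im[...,1],im[...,0])
    v,u=np.nonzero(red>25); P=[(a,b,world(c,a,b,.1)) for a,b in zip(u,v)]
    L=[(((p[:2]-MID)@cx_),((p[:2]-MID)@cy_),red[b,a]) for a,b,p in P]; L=np.array([l for l in L if abs(l[0])<.01 and abs(l[1])<.07])
    off=(L[:,0]@L[:,2])/L[:,2].sum(); print(n,'mark offset mm',round(off*1000,2))
    o=-c['R'].T@c['t']
    for name,yy in(('left',.048),('middle',0),('right',-.048)):
        acc=[]
        for vv in range(150,215):
            for uu in range(290,370):
                if y[vv,uu]<18: continue
                r=world(c,uu,vv,.0)-o
                A=np.array([(o[:2]-MID)@cx_-off,(o[:2]-MID)@cy_,o[2]-.09-dz]); B=np.array([r[:2]@cx_,r[:2]@cy_,r[2]])
                a=B[0]**2+B[2]**2; b=2*(A[0]*B[0]+A[2]*B[2]); cc=A[0]**2+A[2]**2-.025**2; D=b*b-4*a*cc
                if D<0: continue
                X=A+B*(-b-D**.5)/(2*a)
                if abs(X[1]-yy)<.010: acc.append((np.degrees(np.arctan2(X[0],X[2])),y[vv,uu]))
        acc=np.array(acc)
        if len(acc):
            s=[(round(np.average(q[:,0],weights=q[:,1]),1),len(q)) for q in (acc[acc[:,0]<0],acc[acc[:,0]>=0]) if len(q)]
            print(name,s)
E
python3 - <<'E'
from h import *
angles('top'); angles('side')
E
```

```text
top mark offset mm -0.12
left [(np.float64(-33.5), 9), (np.float64(22.5), 8)]
right [(np.float64(-25.9), 12), (np.float64(34.0), 10)]
side mark offset mm 1.01
left [(np.float64(-37.8), 11), (np.float64(24.7), 10)]
middle [(np.float64(-36.3), 11), (np.float64(32.7), 9)]
right [(np.float64(-27.5), 16), (np.float64(26.7), 14)]
```

Call:
drive_tool --moves '[[[0,0,0,-7,1],[0,0,0,-14,1],[0,0,0,-21,1],[0,0,0,-28,1],[0,0,0,-35,1],[0,0,0,-42,1],[0,0,0,-49,1],[0,0,0,-56,1],[0,0,0,-63,1],[0,0,0,-70,1]]]' --newtons 10

```text
time: 2.43
position: [0.1838, -0.5184, 0.2224]
eef_rot: [0.708, 0.706, 0.0, -0.0]
ft_force: [-0.8, 0.7, 0.4]
opening: 0.0308
gripper_force: 0.0
```

Call:
drive_tool --moves '[[[31,24,0,-1.4,1],[62,47,0,-1.4,1],[93,70,0,-1.4,1],[124,93,0,-1.4,1],[155,117,0,-1.4,1],[186,140,0,-1.4,1],[217,163,0,-1.4,1],[248,186,0,-1.4,1],[279,210,0,-1.4,1],[310,233,0,-1.4,1]]]'

```text
time: 3.27
position: [0.4203, -0.2086, 0.2227]
eef_rot: [0.701, 0.713, 0.0, 0.0]
ft_force: [-0.0, -0.8, 0.5]
opening: 0.0006
gripper_force: 0.0
```

```bash
cat >> h.py <<'E'
from scipy.spatial.transform import Rotation
def goto(x,y,z=None):
    s=robot.observe(); R=Rotation.from_quat(s['eef_rot']).as_matrix(); p=s['position']
    t=np.array([x,y,p[2] if z is None else z]); X=R[:,0]
    print('t',s['time'],'pos',(p*1000).round(1),'yaw',np.degrees(np.arctan2(X[1],X[0])).round(2),'F',s['ft_force'].round(1),'shift',(R.T@(t-p)*1000).round(1))
E
python3 -c "
from h import *
goto(.563,-.0175,.160)"
```

```text
t 3.2667 pos [ 420.3 -208.6  222.7] yaw 90.92 F [-0.  -0.8  0.5] shift [188.8 145.7  62.7]
```

Call:
drive_tool --moves '[[[31,23,0,0,1],[62,46,0,0,1],[94,69,0,0,1],[125,92,0,0,1],[156,115,0,0,1],[180,132,20,0,1],[189,138.7,50,0,1],[189,138.7,75,0,1],[189,138.7,78,0,1],[189,138.7,78,0,1]]]'

```text
time: 4.1
position: [0.5545, -0.0191, 0.1437]
eef_rot: [0.701, 0.713, -0.001, -0.001]
ft_force: [0.1, 0.6, 1.0]
opening: 0.0
gripper_force: 0.0
```

```bash
python3 -c "
from h import *
goto(.556,-.0175,.132)"
```

```text
t 4.1 pos [554.5 -19.1 143.7] yaw 90.93 F [0.1 0.6 1. ] shift [ 1.6  1.6 11.7]
```

Call:
drive_tool --moves '[[[1.5,1.5,4,0,1],[1.5,1.5,8.5,0,1],[1.5,1.5,8.5,0,1]]]'

```text
time: 4.35
position: [0.5567, -0.0179, 0.1364]
eef_rot: [0.702, 0.713, 0.0, 0.0]
ft_force: [-0.3, -0.2, -0.6]
opening: 0.0004
gripper_force: 0.0
```

Call:
drive_tool --moves '[[[0,0,1,0,1],[0,0,1,0,1],[0,0,1,0,1]]]'

```text
time: 4.6
position: [0.5566, -0.0177, 0.1354]
eef_rot: [0.701, 0.713, 0.0, 0.0]
ft_force: [1.0, 0.6, -0.5]
opening: 0.0007
gripper_force: 0.0
```

Call:
drive_tool --moves '[[[0,0,1,0,1],[0,0,1,0,1],[0,0,1,0,1]]]'

```text
time: 4.85
position: [0.5567, -0.0176, 0.1342]
eef_rot: [0.701, 0.713, 0.0, 0.0]
ft_force: [-0.7, -0.3, 1.0]
opening: 0.0007
gripper_force: 0.9
```

Call:
drive_tool --moves '[[[0,0,1,0,1],[0,0,1,0,1],[0,0,1,0,1]]]'

```text
time: 5.1
position: [0.5567, -0.0176, 0.1334]
eef_rot: [0.701, 0.713, 0.0, 0.0]
ft_force: [-0.9, -0.7, 6.4]
opening: 0.0002
gripper_force: 3.0
```

Call:
drive_tool --moves '[[[0,0,1,0,1],[0,0,1,0,1],[0,0,1,0,1]]]'

```text
time: 5.35
position: [0.5568, -0.0176, 0.1328]
eef_rot: [0.701, 0.713, 0.0, 0.0]
ft_force: [-3.2, -1.6, 10.9]
opening: 0.0003
gripper_force: 4.7
```

Call:
drive_tool --moves '[[[0,0,-0.5,0,1],[0,2,-0.5,0,1],[0,4,-0.5,0,1],[0,6,-0.5,0,1],[0,7,-0.5,0,1]]]'

```text
time: 5.77
position: [0.5638, -0.0174, 0.1332]
eef_rot: [0.701, 0.713, 0.0, 0.0]
ft_force: [-3.5, 0.1, 9.0]
opening: 0.0005
gripper_force: 4.7
```

Call:
drive_tool --moves '[[[0,2,0,0,1],[0,4,0,0,1],[0,6,0,0,1],[0,7,0,0,1]]]'

```text
time: 6.1
position: [0.5708, -0.0173, 0.133]
eef_rot: [0.701, 0.713, 0.0, 0.0]
ft_force: [-2.1, 0.4, 6.0]
opening: 0.0007
gripper_force: 3.1
```

Call:
drive_tool --moves '[[[0,0,-6,0,1],[0,-8,-6,0,1],[0,-15,-6,0,1],[0,-15,-1,0,1],[0,-15,0.2,0,1],[0,-15,0.2,0,1]]]'

```text
time: 6.6
position: [0.5549, -0.0176, 0.1323]
eef_rot: [0.701, 0.713, -0.0, -0.0]
ft_force: [-4.5, 0.3, 9.9]
opening: 0.0002
gripper_force: 5.3
```

Call:
drive_tool --moves '[[[0,2,0,0,1],[0,4,0,0,1],[0,6,0,0,1],[0,8,0,0,1],[0,8,0,0,1]]]'

```text
time: 7.02
position: [0.564, -0.0174, 0.1329]
eef_rot: [0.701, 0.713, 0.0, 0.0]
ft_force: [-1.5, 1.1, 11.6]
opening: 0.0004
gripper_force: 5.4
```

Call:
drive_tool --moves '[[[0,2,0,0,1],[0,4,0,0,1],[0,6,0,0,1],[0,7,0,0,1],[0,7,0,0,1]]]'

```text
time: 7.43
position: [0.5709, -0.0172, 0.1327]
eef_rot: [0.701, 0.713, 0.0, 0.0]
ft_force: [0.1, 1.1, 7.8]
opening: 0.0004
gripper_force: 4.0
```

Call:
drive_tool --moves '[[[0,0,-15,0,1],[-32,0,-15,0,1],[-64,0,-15,0,1],[-96,1,-15,0,1],[-96,1,-5,0,1],[-96,1,-4,0,1],[-96,1,-4,0,1]]]'

```text
time: 8.02
position: [0.5725, -0.1128, 0.1351]
eef_rot: [0.701, 0.713, -0.0, -0.001]
ft_force: [1.6, 0.1, 0.3]
opening: 0.0006
gripper_force: 0.0
```

Call:
drive_tool --moves '[[[0,0,1.5,0,1],[0,0,1.5,0,1],[0,0,1.5,0,1]]]'

```text
time: 8.27
position: [0.5731, -0.1125, 0.1349]
eef_rot: [0.701, 0.713, 0.0, 0.0]
ft_force: [-0.2, 0.6, 0.1]
opening: 0.0006
gripper_force: 0.0
```

Call:
drive_tool --moves '[[[0,0,1.2,0,1],[0,0,1.2,0,1],[0,0,1.2,0,1]]]'

```text
time: 8.52
position: [0.573, -0.1131, 0.1336]
eef_rot: [0.701, 0.713, 0.0, -0.0]
ft_force: [0.1, -0.0, 0.2]
opening: 0.0009
gripper_force: 0.0
```

Call:
drive_tool --moves '[[[0,0,1.2,0,1],[0,0,1.2,0,1],[0,0,1.2,0,1]]]'

```text
time: 8.77
position: [0.573, -0.1133, 0.1323]
eef_rot: [0.701, 0.713, -0.0, -0.0]
ft_force: [-1.1, 0.7, -0.3]
opening: 0.0001
gripper_force: 0.0
```

Call:
drive_tool --moves '[[[0,0,1.2,0,1],[0,0,1.2,0,1],[0,0,1.2,0,1]]]'

```text
time: 9.02
position: [0.573, -0.1133, 0.1311]
eef_rot: [0.701, 0.713, -0.0, -0.0]
ft_force: [0.2, -0.5, 0.2]
opening: 0.0008
gripper_force: 0.0
```

Call:
drive_tool --moves '[[[0,0,1,0,1],[0,0,1,0,1],[0,0,1,0,1]]]'

```text
time: 9.27
position: [0.573, -0.1133, 0.1301]
eef_rot: [0.701, 0.713, -0.0, -0.0]
ft_force: [-0.1, -0.1, -0.1]
opening: 0.0005
gripper_force: 0.0
```

Call:
drive_tool --moves '[[[0,0,1,0,1],[0,0,1,0,1],[0,0,1,0,1]]]'

```text
time: 9.52
position: [0.5731, -0.1133, 0.1294]
eef_rot: [0.701, 0.713, 0.0, 0.0]
ft_force: [-0.7, 0.8, 2.8]
opening: 0.0002
gripper_force: 1.1
```

Call:
drive_tool --moves '[[[0,0,0.8,0,1],[0,0,0.8,0,1],[0,0,0.8,0,1]]]'

```text
time: 9.77
position: [0.5732, -0.1133, 0.1287]
eef_rot: [0.701, 0.713, 0.0, 0.0]
ft_force: [-0.8, 0.2, 5.3]
opening: 0.0006
gripper_force: 2.5
```

Call:
drive_tool --moves '[[[0,0,0.5,0,1],[0,-2,0.5,0,1],[0,-4,0.5,0,1],[0,-6,0.5,0,1],[0,-7,0.5,0,1],[0,-7,0.5,0,1]]]'

```text
time: 10.27
position: [0.5668, -0.1135, 0.1289]
eef_rot: [0.701, 0.713, 0.001, 0.001]
ft_force: [1.7, 0.5, 8.3]
opening: 0.0004
gripper_force: 3.8
```

Call:
drive_tool --moves '[[[0,-2,0,0,1],[0,-4,0,0,1],[0,-6,0,0,1],[0,-7,0,0,1],[0,-7,0,0,1]]]'

```text
time: 10.68
position: [0.5596, -0.1137, 0.1287]
eef_rot: [0.701, 0.713, 0.001, 0.001]
ft_force: [0.3, 0.0, 6.6]
opening: 0.0003
gripper_force: 3.2
```

Call:
drive_tool --moves '[[[0,0,-6,0,1],[0,7,-6,0,1],[0,13,-6,0,1],[0,13,-1,0,1],[0,13,0,0,1],[0,13,0,0,1]]]'

```text
time: 11.18
position: [0.573, -0.1134, 0.1281]
eef_rot: [0.701, 0.713, 0.001, 0.001]
ft_force: [3.0, 0.4, 9.3]
opening: 0.0006
gripper_force: 4.4
```

Call:
drive_tool --moves '[[[0,-2,0,0,1],[0,-4,0,0,1],[0,-6,0,0,1],[0,-8,0,0,1],[0,-10,0,0,1],[0,-12,0,0,1],[0,-13,0,0,1],[0,-13,0,0,1]]]'

```text
time: 11.85
position: [0.5595, -0.1137, 0.1283]
eef_rot: [0.701, 0.713, 0.0, 0.001]
ft_force: [0.8, 0.4, 8.2]
opening: 0.0008
gripper_force: 4.1
```

Call:
drive_tool --moves '[[[0,0,-20,0,1],[-20,-10,-50,0,1],[-50,-35,-60,0,1],[-80,-60,-60,0,1],[-110,-85,-60,0,1],[-140,-110,-60,0,1],[-170,-135,-60,0,1],[-200,-160,-60,0,1],[-230,-180,-60,0,1],[-230,-180,-60,0,1]]]'

```text
time: 12.68
position: [0.3796, -0.3502, 0.1872]
eef_rot: [0.703, 0.711, -0.0, -0.0]
ft_force: [0.5, -0.8, 0.0]
opening: 0.0009
gripper_force: 0.0
```

```bash
python3 - <<'E'
from h import *
wheels('w2.png'); angles('top'); angles('side'); goto(.564,-.0655,.15)
E
```

```text
top mark offset mm -0.09
left [(np.float64(-27.3), 13)]
right [(np.float64(70.2), 1)]
side mark offset mm 1.31
left [(np.float64(-32.1), 10), (np.float64(35.8), 8)]
middle [(np.float64(-35.9), 11), (np.float64(29.7), 10)]
right [(np.float64(-27.3), 13), (np.float64(29.9), 15)]
t 14.0833 pos [ 382.8 -346.4  187.9] yaw 90.92 F [-0.  -0.9  0.4] shift [277.9 185.7  37.9]
```

View pics/w2.png

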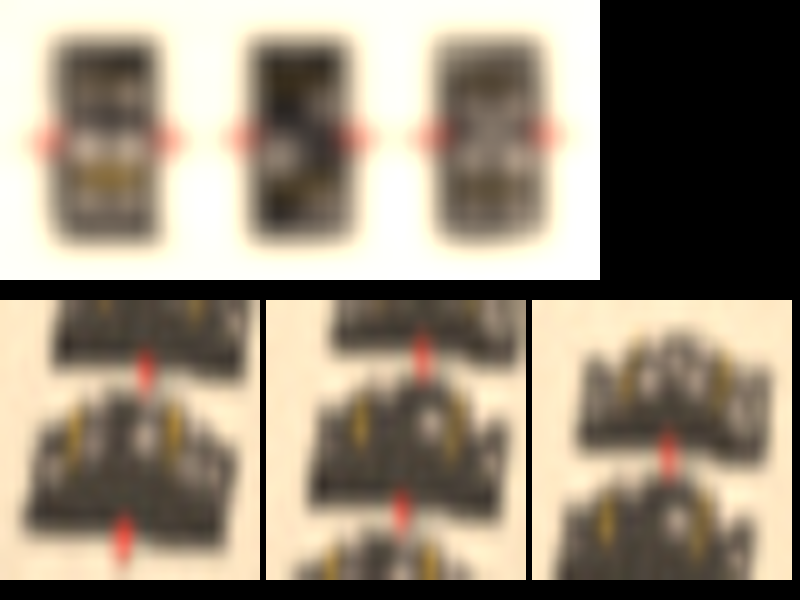

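Left now shows 4, middle 2 and right 5. I'll check how sensitive the centring estimate is to wheel height.

```bash
python3 - <<'E'
from h import *
for dz in(-.0022,.0024): print(dz); angles('side',dz)
E
```

```text
-0.0022
side mark offset mm 1.31
left [(np.float64(-32.0), 8), (np.float64(36.3), 8)]
middle [(np.float64(-40.1), 11), (np.float64(32.4), 6)]
right [(np.float64(-33.7), 10), (np.float64(25.8), 9)]
0.0024
side mark offset mm 1.52
left [(np.float64(-28.0), 12), (np.float64(32.5), 13)]
middle [(np.float64(-33.6), 11), (np.float64(27.5), 13)]
right [(np.float64(-27.0), 19), (np.float64(24.6), 18)]
```

Call:
drive_tool --moves '[[[31,20,0,0,1],[62,41,0,0,1],[93,62,0,0,1],[124,83,0,0,1],[155,104,0,0,1],[186,125,0,0,1],[217,146,0,0,1],[248,167,10,0,1],[278,185,30,0,1],[278,185,50,0,1]]]'

```text
time: 15.72
position: [0.5655, -0.0609, 0.1375]
eef_rot: [0.7, 0.714, 0.001, 0.001]
ft_force: [0.0, -0.2, -0.7]
opening: 0.0005
gripper_force: 0.0
```

Call:
drive_tool --moves '[[[0,0,0,0,1],[0,0,1,0,1],[0,0,2,0,1],[0,0,2,0,1]]]'

```text
time: 16.05
position: [0.5634, -0.0664, 0.1371]
eef_rot: [0.702, 0.712, 0.0, 0.001]
ft_force: [-0.4, -1.0, 0.3]
opening: 0.0006
gripper_force: 0.0
```

Call:
drive_tool --moves '[[[0,0,1.5,0,1],[0,0,1.5,0,1],[0,0,1.5,0,1]]]'

```text
time: 16.3
position: [0.5633, -0.0658, 0.1348]
eef_rot: [0.702, 0.713, 0.0, 0.0]
ft_force: [0.7, -0.1, 0.8]
opening: 0.0007
gripper_force: 0.0
```

Call:
drive_tool --moves '[[[0,0,1.5,0,1],[0,0,1.5,0,1],[0,0,1.5,0,1]]]'

```text
time: 16.55
position: [0.5634, -0.0656, 0.1331]
eef_rot: [0.701, 0.713, 0.0, 0.0]
ft_force: [0.2, -1.0, 1.4]
opening: 0.0005
gripper_force: 1.0
```

Call:
drive_tool --moves '[[[0,0,0.7,0,1],[0,0,1.4,0,1],[0,0,1.4,0,1]]]'

```text
time: 16.8
position: [0.5635, -0.0656, 0.132]
eef_rot: [0.701, 0.713, 0.0, 0.0]
ft_force: [-0.9, -1.2, 9.0]
opening: 0.0009
gripper_force: 3.9
```

Call:
drive_tool --moves '[[[0,0.7,0,0,1],[0,1.4,0,0,1],[0,1.4,0,0,1],[0,1.4,0,0,1]]]'

```text
time: 17.13
position: [0.5648, -0.0656, 0.132]
eef_rot: [0.701, 0.713, 0.0, 0.0]
ft_force: [-2.0, -1.6, 7.6]
opening: 0.0006
gripper_force: 3.8
```

Call:
drive_tool --moves '[[[0,0,-20,0,1],[-20,-10,-50,0,1],[-50,-40,-60,0,1],[-80,-65,-60,0,1],[-110,-90,-60,0,1],[-140,-115,-60,0,1],[-170,-140,-60,0,1],[-200,-160,-60,0,1],[-230,-180,-60,0,1],[-260,-180,-60,0,1]]]'

```text
time: 17.97
position: [0.3863, -0.3296, 0.1916]
eef_rot: [0.702, 0.712, -0.0, -0.0]
ft_force: [1.6, -0.3, 0.3]
opening: 0.0004
gripper_force: 0.0
```

```bash
python3 - <<'E'
from h import *
for dz in(-.0022,.0013,.0024): print(dz); angles('side',dz)
E
```

```text
-0.0022
side mark offset mm 1.54
left [(np.float64(-32.9), 8), (np.float64(36.3), 7)]
middle [(np.float64(-36.6), 10), (np.float64(31.9), 4)]
right [(np.float64(-29.5), 9), (np.float64(27.2), 11)]
0.0013
side mark offset mm 1.51
left [(np.float64(-31.0), 11), (np.float64(34.2), 11)]
middle [(np.float64(-32.5), 13), (np.float64(28.9), 8)]
right [(np.float64(-29.0), 15), (np.float64(25.1), 18)]
0.0024
side mark offset mm 1.54
left [(np.float64(-28.0), 13), (np.float64(32.4), 13)]
middle [(np.float64(-30.1), 12), (np.float64(27.8), 9)]
right [(np.float64(-27.0), 19), (np.float64(24.1), 19)]
```

```bash
python3 - <<'E'
from h import *
goto(.4685,-.112,.134)
a,c=avg('top',3); y=np.minimum(a[...,1],a[...,2])-a[...,0]; s=y[212:232,330:365]; v,u=np.nonzero(s>60); w=s[v,u]; print(len(u),world(c,330+u@w/w.sum(),212+v@w/w.sum(),.128))
E
```

```text
t 19.1667 pos [ 388.9 -328.3  191.4] yaw 90.92 F [-0.   0.  -0.4] shift [215.   83.1  57.4]
16 [ 0.46954413 -0.08859385  0.128     ]
```

Call:
drive_tool --moves '[[[36,14,0,0,1],[72,28,0,0,1],[108,42,0,0,1],[144,56,0,0,1],[180,70,0,0,1],[208,80,0,0,1],[214,83,10,0,1],[214,83,35,0,1],[214,83,52,0,1],[214,83,57,0,1]]]'

```text
time: 20.15
position: [0.4672, -0.1128, 0.1318]
eef_rot: [0.701, 0.713, -0.001, -0.002]
ft_force: [-1.5, -0.7, -0.5]
opening: 0.0002
gripper_force: 0.0
```

Call:
drive_tool --moves '[[[0,0,0,0,1],[0,0,0,0,1],[0,0,0,0,1]]]'

```text
time: 20.4
position: [0.4689, -0.1135, 0.1355]
eef_rot: [0.702, 0.713, 0.0, 0.001]
ft_force: [-0.0, -0.5, -0.3]
opening: 0.0004
gripper_force: 0.0
```

Call:
drive_tool --moves '[[[2,0,0,0,1],[4,0,0,0,1],[6,0,0,0,1],[8,0,0,0,1],[10,0,0,0,1],[10,0,0,0,1]]]'

```text
time: 20.9
position: [0.4684, -0.1028, 0.1346]
eef_rot: [0.701, 0.713, 0.0, 0.0]
ft_force: [-0.1, -0.3, -0.2]
opening: 0.0003
gripper_force: 0.2
```

Call:
drive_tool --moves '[[[1,0,0,0,1],[2,0,0,0,1],[3,0,0,0,1],[3,0,0,0,1]]]'

```text
time: 21.23
position: [0.4683, -0.0999, 0.1345]
eef_rot: [0.701, 0.713, 0.0, 0.0]
ft_force: [0.0, -0.2, 1.5]
opening: 0.0002
gripper_force: 0.6
```

Call:
drive_tool --moves '[[[1,0,0,0,1],[2,0,0,0,1],[3,0,0,0,1],[3,0,0,0,1]]]'

```text
time: 21.57
position: [0.4681, -0.0968, 0.1344]
eef_rot: [0.701, 0.713, 0.0, -0.0]
ft_force: [-0.3, -1.4, 1.0]
opening: 0.0002
gripper_force: 0.6
```

Call:
drive_tool --moves '[[[1,0,0,0,1],[2,0,0,0,1],[3,0,0,0,1],[3,0,0,0,1]]]'

```text
time: 21.9
position: [0.4681, -0.0938, 0.1344]
eef_rot: [0.701, 0.713, -0.0, -0.0]
ft_force: [0.5, -1.3, 1.0]
opening: 0.0004
gripper_force: 0.6
```

Call:
drive_tool --moves '[[[2,0,0,0,1],[4,0,0,0,1],[6,0,0,0,1],[8,0,0,0,1],[10,0,0,0,1],[12,0,0,0,1],[14,0,0,0,1],[16,0,0,0,1],[18,0,0,0,1],[18,0,0,0,1]]]'

```text
time: 22.73
position: [0.4678, -0.0756, 0.1344]
eef_rot: [0.701, 0.713, 0.0, -0.0]
ft_force: [0.3, 0.3, -0.2]
opening: 0.0006
gripper_force: 0.1
```

Call:
drive_tool --moves '[[[2,0,0,0,1],[4,0,0,0,1],[6,0,0,0,1],[8,0,0,0,1],[8,0,0,0,1]]]'

```text
time: 23.15
position: [0.4676, -0.0676, 0.1344]
eef_rot: [0.701, 0.713, 0.0, -0.0]
ft_force: [-0.4, -0.4, -0.6]
opening: 0.0007
gripper_force: 0.2
```

Call:
drive_tool --moves '[[[0.7,0,0,0,1],[1.5,0,0,0,1],[1.5,0,0,0,1]]]'

```text
time: 23.4
position: [0.4676, -0.0664, 0.1344]
eef_rot: [0.701, 0.713, 0.0, -0.0]
ft_force: [-0.6, -1.1, -0.5]
opening: 0.0003
gripper_force: 0.6
```

Call:
drive_tool --moves '[[[0.7,0,0,0,1],[1.5,0,0,0,1],[1.5,0,0,0,1]]]'

```text
time: 23.65
position: [0.4676, -0.0654, 0.1345]
eef_rot: [0.701, 0.713, -0.0, 0.0]
ft_force: [-1.3, -6.1, 0.3]
opening: 0.0008
gripper_force: 2.8
```

Call:
drive_tool --moves '[[[0.7,0,0,0,1],[1.2,0,0,0,1],[1.2,0,0,0,1]]]'

```text
time: 23.9
position: [0.4676, -0.065, 0.1345]
eef_rot: [0.701, 0.713, -0.001, 0.001]
ft_force: [-1.3, -13.2, -1.4]
opening: 0.0006
gripper_force: 6.6
```

Call:
drive_tool --moves '[[[-5,0,0,0,1],[-9,0,0,0,1],[-9,0,-25,0,1],[-25,-10,-55,0,1],[-65,-22,-60,0,1],[-105,-35,-60,0,1],[-145,-48,-60,0,1],[-185,-60,-60,0,1],[-225,-72,-60,0,1],[-255,-80,-60,0,1]]]'

```text
time: 24.73
position: [0.3905, -0.3226, 0.1946]
eef_rot: [0.702, 0.712, 0.0, 0.0]
ft_force: [0.7, 1.2, 1.4]
opening: 0.0003
gripper_force: 0.0
```

```bash
python3 - <<'E'
from h import *
a,c,b,k=wheels('w3.png'); y=np.minimum(a[...,1],a[...,2])-a[...,0]; s=y[212:232,310:365]; v,u=np.nonzero(s>60); w=s[v,u]; print(len(u),world(c,310+u@w/w.sum(),212+v@w/w.sum(),.128))
for dz in(-.0022,.0013,.0024): print(dz); angles('side',dz)
cv2.imwrite('pics/f.png',np.hstack([cv2.resize(a[165:242,292:386],(400,328)),cv2.resize(b[145:212,275:375],(400,328))]))
goto(.4,-.3)
E
```

```text
14 [ 0.46824033 -0.04835132  0.128     ]
-0.0022
side mark offset mm 1.29
left [(np.float64(-31.1), 9), (np.float64(36.4), 8)]
middle [(np.float64(-32.0), 9), (np.float64(33.0), 4)]
right [(np.float64(-34.2), 11), (np.float64(27.7), 10)]
0.0013
side mark offset mm 1.54
left [(np.float64(-27.1), 10), (np.float64(34.8), 10)]
middle [(np.float64(-28.8), 10), (np.float64(28.7), 9)]
right [(np.float64(-28.3), 17), (np.float64(25.0), 18)]
0.0024
side mark offset mm 1.5
left [(np.float64(-28.2), 12), (np.float64(31.1), 15)]
middle [(np.float64(-30.0), 12), (np.float64(29.2), 11)]
right [(np.float64(-28.0), 18), (np.float64(24.1), 20)]
t 26.5333 pos [ 391.7 -320.1  194.4] yaw 90.93 F [-0.1  0.1 -0. ] shift [19.9  8.6 -0. ][ WARN:0@17.110] global loadsave.cpp:1063 imwrite_ Unsupported depth image for selected encoder is fallbacked to CV_8U.
```

View pics/f.png

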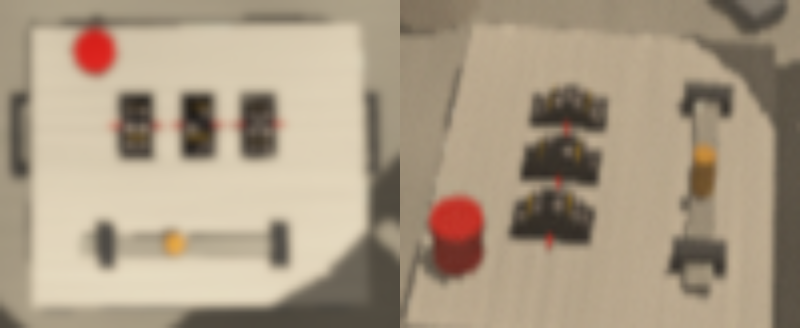

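The bolt knob has moved 40 mm, to (175, 243) in the left half of the crop, and the push met its stop. The wheels still show 4-2-5, the tin hasn't moved, and the arm is clear of everything.

```bash
python3 -c "
from bench import robot
print(robot.close_job())"
```

```text
the job is handed in; nothing more can be done
None
```

The job is handed in: the camera shows the wheels at 4-2-5, centred to within about 3°, and the bolt slid 40 mm left to its stop with at most 13 N; the gripper is clear, the tin on the lid has not moved, and I did not re-measure the other items on the table.

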